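# Glaze a driving lamp: seat the lens and screw on its retaining ring

## Task

Refit the small driving lamp that leans in the bench bracket: put the loose glass lens, flange down, into the round cell of the lamp and let go of it there. Then set the grey retaining ring over the lens onto the lamp's thread and screw it clockwise until it is fully home and snug on the lens flange, and leave everything released. Leave the other things on the bench where they are.

Things in the scene. Friction and masses are not known exactly. Their poses are not given: they have to be found in the camera images.
- lamp_head: Fixed round black lamp housing, 72 mm across, in a dark steel U-bracket whose cheeks end 17 mm below the shoulder, 45 mm off axis. Origin: centre of the flat black shoulder at the foot of the aluminium neck, 130 mm above the bench. +z: lamp axis, out of the mouth; it leans 30 degrees from vertical, roughly towards the robot. Neck 45 mm in diameter, rim at z = 16 mm, open cell in its end.
- lens_seat (a point): Centre of the cell's floor, on the lamp axis, 11 mm above the shoulder; axes as lamp_head. The cell is a round recess 40.4 mm across and 5 mm deep. The seated lens has its underside here and its flange stands 1 mm proud of the neck's rim.
- thread_entry (a point): Middle of an entry gap of the neck's 3-start right-hand thread (52 mm over crests), 24.5 mm from the axis on lamp_head's +x, 7 mm above the shoulder; axes as lamp_head. Gaps, 36 degrees wide, lie here and at 120 and 240 degrees about z, each with a pip on the shoulder; between them a flat land, 12 mm up, bars the lugs. A ring with its lugs in the gaps rests with its underside at this height.
- ring_home (a point): On the lamp axis, 2 mm above the shoulder; axes as lamp_head: where the centre of the ring's underside is when home on the seated lens. Screwing down from the entry is clockwise looking into the mouth (negative about +z) and sinks the ring 5 mm in 70 degrees; it wedges snug at about 84 degrees, and a hard stop comes at about 92.
- lens: Clear glass lens, 21 mm tall, 45 g: flat flange 38 mm in diameter and 6 mm thick below; above it a barrel 27 mm in diameter, 10 mm high, with a 5 mm dome on top. Stands flange down on a 3 mm rubber mat. Origin: centre of the flange's underside, +z up through the dome.
- retaining_ring: Grey ribbed cap ring, 62 mm outside, 18 mm tall, 50 g, bore 55.4 mm. At the top (z 15 to 18 mm) a lip narrows it to a 33.6 mm opening. At the foot (z 0 to 3 mm) three lugs, 5 mm wide, reach in to a 47.4 mm circle, at +x and 120 and 240 degrees about z; a small bar on the top face stands over each. Lies lip up on a 3 mm rubber mat. Origin: centre of the underside, +z through the lip.
- tape_roll: Brown card tape core, 84 mm outer and 72 mm inner diameter, 24 mm tall, no lip or lugs. Bystander; origin at the centre of its underside.
- mixing_cup: Open white plastic cup, 66 mm across its rim, 55 mm tall. Bystander; origin at the centre of its underside.
- sanding_block: Cork sanding block 65 x 120 x 35 mm. Bystander, nearer the robot than the lamp; origin at the centre of its underside.
- screwdriver: Screwdriver with a black handle lying beyond the lamp. Bystander.
- touchup_jar: Jar with a white cap, 56 mm across, 75 mm tall. Bystander, nearer the robot than the lamp; origin at the centre of its underside.
Things that resemble listed ones, but are neither listed nor needed, are in the scene too. There is more than one size of the lens; the job needs the middle-sized.

How it is judged:
On the way, in this order (a step that is already met when the one before it is completed fails the run):
1. the lens sits in the lamp's cell, released, before the ring goes on (x of lens in the frame of lamp_head between -0.0025 and 0.0025 m and y of lens in the frame of lamp_head between -0.0025 and 0.0025 m and z of lens in the frame of lamp_head between 0.009 and 0.0123 m and angle between the z axis of lens and the z axis of lamp_head, either way round below 0.07 rad and contact force between lens and the fingers below 0.2 N and distance between retaining_ring and lamp_head above 0.05 m), for 0.2 s.
2. the ring is set over the lens onto the lamp's neck (x of retaining_ring in the frame of lamp_head between -0.005 and 0.005 m and y of retaining_ring in the frame of lamp_head between -0.005 and 0.005 m and z of retaining_ring in the frame of lamp_head between 0 and 0.013 m), for 0.05 s.
3. the ring is screwed fully home (x of retaining_ring in the frame of lamp_head between -0.0025 and 0.0025 m and y of retaining_ring in the frame of lamp_head between -0.0025 and 0.0025 m and z of retaining_ring in the frame of lamp_head between 0 and 0.0027 m and angle between the z axis of retaining_ring and the z axis of lamp_head, either way round below 0.05 rad), for 0.2 s.
At the end, for the whole second after the job is handed in: lens seated in the cell (within 2.5 mm of centre in x and y, underside at most 1.3 mm above the seat, square to 0.07 rad), ring screwed home over it (within 2.5 mm in x and y, underside 0 to 2.7 mm above the shoulder, home being 2 mm, square to 0.05 rad) bearing on it, both at rest (all of step 3 and x of lens in the frame of lamp_head between -0.0025 and 0.0025 m and y of lens in the frame of lamp_head between -0.0025 and 0.0025 m and z of lens in the frame of lamp_head between 0.009 and 0.0123 m and angle between the z axis of lens and the z axis of lamp_head, either way round below 0.07 rad and contact force between retaining_ring and lens above 0.05 N and linear speed of each of retaining_ring, lens below 0.02 m/s); the robot touches nothing.
It fails at once if a bystander is moved more than 40 mm from its place (distance of any of tape_roll, mixing_cup, sanding_block, screwdriver, touchup_jar from where it was at the start of the episode above 0.04 m).
It also fails if it takes over 61 s, if anything falls off the work surface, if the arm or the gripper's body presses on something with over 40 N, if the wrist force passes 120 N, or if a joint passes its speed limit or range.

## Robot

A 7-joint arm with a two-finger parallel gripper is mounted at the origin on the work surface. World frame = base frame: x ahead of the robot, y to its left, z up, the work surface at z = 0. Lengths are in m, angles in rad, forces in N, time in s.
With the tool pointing down it reaches from about 0.4 to 0.9 m from the base axis. Payload 5.6 kg.
Tool frame: the origin (TCP) lies midway between the tips of the shut fingers; the grasp point (between the pads) lies 19 mm behind it; y points along the fingers, z is the direction in which the jaws open and shut, and the axes are right-handed (so a half turn about y gives the same grasp; the last joint's range is limited). The gripper opens to 92 mm and grips with 3 to 60 N. Pads are 20 mm wide; open, the fingers measure 128 mm over their backs; the gripper's body (75 mm by 189 mm) begins 69 mm behind the grasp point.
Start: joints at [1.25, 0.468, -0.012, 1.603, 0.006, 1.071, -0.056], TCP at [0.178, -0.625, 0.215] pointing down, gripper open.
Joint ranges: [-2.53, 2.53], [-0.31, 2.02], [-1.57, 1.55], [0.28, 2.44], [-1.29, 4.43], [0.15, 1.84], [-2.92, 2.92]. Speed limits (rad/s): [2.57, 2.57, 3.14, 3.14, 3.14, 3.14, 3.14].

## Interface

Orientations are given as a 3x3 rotation matrix whose columns are the frame's x, y, z axes.
In Python, from station import env, effector, solver, viewer, workorder, search_frame, tip_of gives the robot as it stands. Calls block until the motion is done:
- env.reach(position, orientation): joint-space move of the TCP to a pose.
- env.movel(position, frame=None, rate=0.15): straight line of the TCP; frame=None keeps the orientation; rate is the mean speed in m/s.
- env.goto_joints(angles): joint-space move.
- effector.release() and effector.grasp(squeeze=None): open the fingers fully, or close them until they stop; squeeze is the grip in N (None keeps the last).
- env.pause(seconds).
- solver.inverse_kinematics(position, orientation): joint angles nearest the present ones, or None.
- env.sense(): the state.
- viewer.read_camera(name): name is "scene" or "top" or "wrist"; returns (picture, depth): 384x512x3 uint8, red, green, blue; 384x512 float32, m along the optical axis (not along the pixel's ray), 0 where there is no reading.
- viewer.camera_info(name): a dict with "intrinsics" (3x3 intrinsics, pixels), "eye" and "rotation" of the camera in the world; the wrist camera has in their place "T_tool_cam" (4x4, takes a point from camera to tool coordinates, whose origin is the TCP and whose axes are the tool frame's). Camera axes: x right, y up, looking along -z (the intrinsics and any distortion apply to the point x, -y, -z); pixel columns grow to the right and rows downward; lengths in m; the calibration is good to about 2 mm. A picture is of the moment at which its call begins: read the wrist's pose just before it. camera_info takes no time and is no camera call.
A pose or a line that the arm cannot do raises env.PlanningError and nothing moves.
- workorder.finish_job(): hands the job in, once; it reports no verdict.
Trained networks look in the newest picture that a camera, given by its name, has taken for a name from the list of things; names that differ only in an ending like _2 or _b are one class to them, and where a whole thing is asked for, a point or a joint stands for the part that bears it (a point fixed in the world has none). Each returns a list of dicts, best first, with "score" (0 to 1); they miss things now and then, are a little off and sometimes report something else, mostly with a low value. They report only what shows in the picture. A call takes as long as a camera call. They do not tell look-alikes from the thing itself.
- search_frame(camera, name): "at" ([x, y, z] in m, in world coordinates, good to about 4 mm: the middle of the surface that is visible of it).
- tip_of(camera, name): "at" ([x, y, z] in m, in world coordinates, good to about 4 mm: a listed point, or the origin of a listed thing).
The state is a dict: "t": time; "joint_positions": joint angles; "joint_velocities": joint speeds; "tau": joint torques, N m; "ee_pos": TCP position; "tcp_rot": TCP orientation; "wrist_force": force on the tool from outside, world axes, zero at the start; "moment": the same for the moment, N m; "gripper_width": finger opening in m.
Only numpy, scipy, OpenCV 4.12 (cv2) and the standard library are available. Lean on these libraries where they do the work, as an engineer would, in place of code of your own. Each camera call takes 0.05 s, during which the arm holds its last target. There are 200 camera calls.

## Working session

There is one attempt and no reset: what is moved stays moved. The work goes in short steps, each a Python script; the robot and the scene stay as the last script left them, time stands still between calls to the robot, and variables do not carry over. Pictures are saved under pics/ and viewed, on a budget of 10 in all, crops included, one or two more only if the job needs it, and the job is handed in when it is done.

```bash
ls; mkdir -p pics
cat > h.py <<'E'
import numpy as np, cv2
from station import env, effector, solver, viewer, workorder, search_frame, tip_of
def cam(n):
    s=env.sense(); p,d=viewer.read_camera(n); i=viewer.camera_info(n)
    if n=='wrist':
        T=np.eye(4);T[:3,:3]=s['tcp_rot'];T[:3,3]=s['ee_pos'];T=T@np.array(i['T_tool_cam'])
    else:
        T=np.eye(4);T[:3,:3]=i['rotation'];T[:3,3]=i['eye']
    return p,d,np.array(i['intrinsics']),T,i
def cloud(d,K,T):
    v,u=np.mgrid[:d.shape[0],:d.shape[1]]
    P=np.stack([(u-K[0,2])/K[0,0]*d,-(v-K[1,2])/K[1,1]*d,-d],-1)
    return P@T[:3,:3].T+T[:3,3]
def save(n,p): cv2.imwrite('pics/'+n,cv2.cvtColor(p,cv2.COLOR_RGB2BGR))
E
python3 - <<'E'
from h import *
ims=[]
for c in['scene','top']:
    p,d,K,T,i=cam(c); np.savez('/tmp/'+c,p=p,d=d,K=K,T=T)
    print(c,{k:np.round(v,3).tolist() if not isinstance(v,str) else v for k,v in i.items()})
    save(c+'0.png',cv2.resize(p,(800,600)))
    for n in['lens','retaining_ring','lamp_head','lens_seat','thread_entry','tape_roll','mixing_cup','sanding_block','screwdriver','touchup_jar']:
        for f in (search_frame,tip_of):
            try:print(c,n,f.__name__,[(np.round(r['at'],3).tolist(),round(r['score'],2)) for r in f(c,n)])
            except Exception as e:print(c,n,f.__name__,e)
s=env.sense();print(s['t'],s['tcp_rot'],s['gripper_width'])
print(viewer.camera_info('wrist'))
E
```

```text
pics
scene {'intrinsics': [[398.386, 0.0, 250.182], [0.0, 398.386, 187.136], [0.0, 0.0, 1.0]], 'eye': [1.01, -0.618, 0.825], 'rotation': [[0.762, -0.468, 0.447], [0.647, 0.542, -0.537], [0.009, 0.698, 0.716]]}
scene lens call [([0.582, -0.468, 0.016], 0.69), ([0.629, -0.288, 0.018], 0.56), ([0.74, -0.301, 0.006], 0.45)]
scene lens call [([0.566, -0.468, 0.001], 0.88), ([0.738, -0.294, 0.001], 0.58), ([0.623, -0.284, 0.004], 0.48)]
scene retaining_ring call [([0.595, 0.288, 0.014], 0.67), ([0.404, 0.086, 0.035], 0.43)]
scene retaining_ring call [([0.59, 0.298, -0.002], 0.56)]
scene lamp_head call [([0.561, -0.082, 0.126], 0.57)]
scene lamp_head call [([0.535, -0.06, 0.128], 0.64), ([0.529, -0.059, 0.141], 0.26)]
scene lens_seat call [([0.562, -0.08, 0.13], 0.88)]
scene lens_seat call [([0.533, -0.058, 0.142], 0.68)]
scene thread_entry call [([0.56, -0.086, 0.125], 0.89)]
scene thread_entry call [([0.554, -0.068, 0.147], 0.85), ([0.533, -0.062, 0.125], 0.67), ([0.624, -0.287, 0.004], 0.32)]
scene tape_roll call [([0.439, 0.276, 0.02], 0.55)]
scene tape_roll call [([0.436, 0.287, 0.002]
[... 2089 characters left out ...]
 [[-9.61680545e-01 -1.73639133e-06  2.74172444e-01]
 [-2.74172444e-01 -3.74351185e-05 -9.61680544e-01]
 [ 1.19335317e-05 -9.99999999e-01  3.55245545e-05]] 0.09183918616887092
{'intrinsics': array([[294.07605585,   0.        , 249.45237569],
       [  0.        , 294.07605585, 189.65066022],
       [  0.        ,   0.        ,   1.        ]]), 'T_tool_cam': array([[ 1.24885598e-04, -9.66102715e-01, -2.58157951e-01,
        -7.32582873e-02],
       [ 3.57366030e-04,  2.58157979e-01, -9.66102650e-01,
        -1.69755151e-01],
       [ 9.99999928e-01,  2.83954247e-05,  3.77492506e-04,
        -2.79840837e-04],
       [ 0.00000000e+00,  0.00000000e+00,  0.00000000e+00,
         1.00000000e+00]])}
```

View pics/scene0.png

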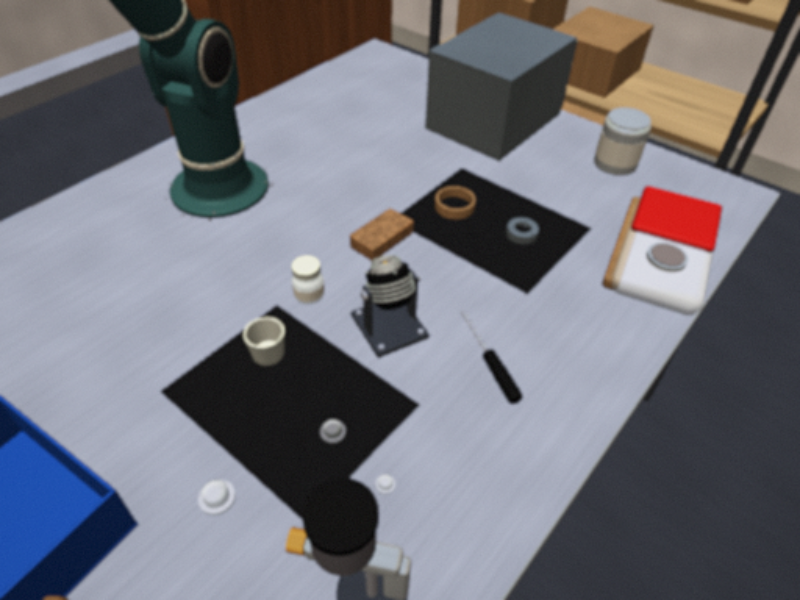

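Run:
```python
import numpy as np
from h import cloud
import cv2
for c in ['top','scene']:
    z=np.load('/tmp/%s.npz'%c);P=cloud(z['d'].astype(float),z['K'],z['T']);p=z['p']
    np.save('/tmp/P_%s.npy'%c,P)
    for nm,(x,y) in dict(A=(.572,-.466),B=(.624,-.285),C=(.737,-.296),ring=(.592,.298)).items():
        m=(np.hypot(P[...,0]-x,P[...,1]-y)<.05)&(P[...,2]>.006)&(z['d']>0)
        q=P[m]; print(c,nm,m.sum(),'z pct',np.round(np.percentile(q[:,2],[5,50,95,99]),4) if m.sum() else '', 'min',q.min(0).round(3) if m.sum() else '','max',q.max(0).round(3) if m.sum() else '')
# top crops
z=np.load('/tmp/top.npz');p=z['p'];K=z['K'];T=z['T']
out=[]
for x,y,h in [(.572,-.466,.01),(.624,-.285,.01),(.737,-.296,.01),(.592,.298,.015),(.55,-.065,.14)]:
    q=(np.array([x,y,h])-T[:3,3])@T[:3,:3]; u=K[0,2]+K[0,0]*q[0]/-q[2];v=K[1,2]-K[1,1]*q[1]/-q[2]
    print(x,y,'px',round(u),round(v))
    u,v=int(round(u)),int(round(v));out.append(cv2.resize(np.pad(p,((40,40),(40,40),(0,0)))[v+10:v+70,u+10:u+70],(260,260),interpolation=cv2.INTER_CUBIC))
out.append(out[0]*0)
cv2.imwrite('pics/crops.png',np.vstack([np.hstack(out[:3]),np.hstack(out[3:])])[...,::-1])
```

```text
top A 159 z pct [0.0063 0.0191 0.0294 0.0326] min [ 0.533 -0.514  0.006] max [ 0.611 -0.431  0.033]
top B 175 z pct [0.0062 0.0089 0.0245 0.0274] min [ 0.576 -0.335  0.006] max [ 0.67  -0.236  0.029]
top C 45 z pct [0.0062 0.0101 0.0211 0.0227] min [ 0.688 -0.333  0.006] max [ 0.777 -0.262  0.023]
top ring 270 z pct [0.0067 0.0193 0.0246 0.0269] min [0.544 0.25  0.006] max [0.641 0.346 0.03 ]
scene A 388 z pct [0.0067 0.021  0.0282 0.0294] min [ 0.548 -0.489  0.006] max [ 0.597 -0.441  0.03 ]
scene B 232 z pct [0.0061 0.012  0.0248 0.0257] min [ 0.578 -0.332  0.006] max [ 0.672 -0.239  0.027]
scene C 82 z pct [0.0063 0.0135 0.0163 0.0183] min [ 0.687 -0.311  0.006] max [ 0.75  -0.285  0.019]
scene ring 250 z pct [0.0067 0.0199 0.0237 0.0249] min [0.545 0.258 0.006] max [0.635 0.345 0.026]
0.572 -0.466 px 375 193
0.624 -0.285 px 320 178
0.737 -0.296 px 323 146
0.592 0.298 px 148 187
0.55 -0.065 px 254 192
```

View pics/crops.png

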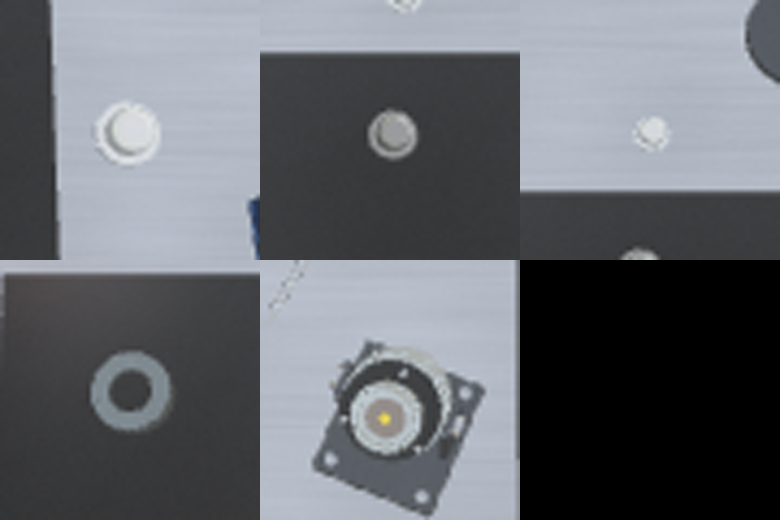

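Candidates for the lens (top view pixels): A (375,193), large and on the bare table; B (320,178), medium and on the black mat; C (323,146), small. B is the one: it is the middle size, it stands on the mat, and its top is about 24 mm up. The grey ring on the mat at (148,187) is the ring. The brown core beside it is the tape roll. In the top view the lamp cell opens down-left, towards the robot. I'll look at the lamp from along its axis first.

```bash
cat >> h.py <<'E'
def frame(axis,xdir):  # tool frame pointing along -axis with tool x near xdir
    y=-np.array(axis,float)/np.linalg.norm(axis); x=np.array(xdir,float); x-=x@y*y; x/=np.linalg.norm(x)
    return np.stack([x,y,np.cross(x,y)],1)
def rotax(a,t): return cv2.Rodrigues(np.array(a,float)/np.linalg.norm(a)*t)[0]
E
python3 - <<'E'
from h import *
a=np.array([-.487,.113,.866]);a/=np.linalg.norm(a)
o=np.array([.5365,-.064,.13])
for deg in range(0,360,30):
    R=rotax(a,np.radians(deg))@frame(a,[-1,0,0])
    print(deg,[np.round(q,2).tolist() if q is not None else None for q in [solver.inverse_kinematics(o+a*h,R) for h in(.02,.08)]])
R=frame(a,[-1,0,0])
env.reach(o+a*.075,R)
p,d,K,T,i=cam('wrist');np.savez('/tmp/w1',p=p,d=d,K=K,T=T)
for n in['lamp_head','lens_seat','thread_entry']:
    print(n,[(np.round(r['at'],4).tolist(),round(r['score'],2)) for r in tip_of('wrist',n)])
save('w1.png',cv2.resize(p,(800,600)));print(env.sense()['t'])
E
```

```text
0 [[0.41, 0.22, -0.47, 2.32, 1.12, 0.25, -2.61], [0.36, 0.04, -0.41, 2.34, 0.54, 0.3, -2.07]]
30 [[0.47, 0.23, -0.54, 2.32, 1.15, 0.26, -2.11], [0.43, 0.05, -0.48, 2.34, 0.56, 0.3, -1.55]]
60 [[0.5, 0.23, -0.56, 2.32, 1.16, 0.27, -1.59], [0.49, 0.05, -0.54, 2.33, 0.57, 0.3, -1.04]]
90 [[0.44, 0.22, -0.5, 2.32, 1.13, 0.26, -1.05], [0.55, 0.06, -0.6, 2.33, 0.58, 0.3, -0.53]]
120 [[0.47, 0.23, -0.53, 2.32, 1.15, 0.26, -0.54], [0.62, 0.06, -0.67, 2.33, 0.6, 0.31, -0.02]]
150 [[0.5, 0.23, -0.57, 2.32, 1.16, 0.27, -0.03], [0.75, 0.08, -0.8, 2.32, 0.65, 0.32, 0.47]]
180 [[0.68, 0.27, -0.77, 2.31, 1.25, 0.33, 0.44], [0.95, 0.11, -1.01, 2.31, 0.74, 0.34, 0.92]]
210 [[0.4, 0.22, -0.46, 2.32, 1.11, 0.25, 1.06], [0.83, 0.09, -0.89, 2.32, 0.68, 0.32, 1.49]]
240 [[0.96, 0.4, -1.1, 2.3, 1.39, 0.49, 1.41], [0.83, 0.09, -0.89, 2.32, 0.68, 0.32, 2.02]]
270 [[1.09, 0.55, -1.31, 2.29, 1.48, 0.66, 1.9], [0.83, 0.09, -0.89, 2.32, 0.68, 0.32, 2.54]]
300 [[-1.01, 0.31, 1.15, 2.4, -1.14, 0.21, -1.46], None]
330 [[-1.01, 0.31, 1.15, 2.4, -1.14, 0.21, -0.94], [0.33, 0.04, -0.38, 2.34, 0.54, 0.3, -2.59]]
lamp_head [([0.5375, -0.0634, 0.131], 0.59)]
lens_seat [([0.5308, -0.0571, 0.1384], 0.87)]
thread_entry [([0.5512, -0.0677, 0.1472], 0.76)]
4.625
```

View pics/w1.png

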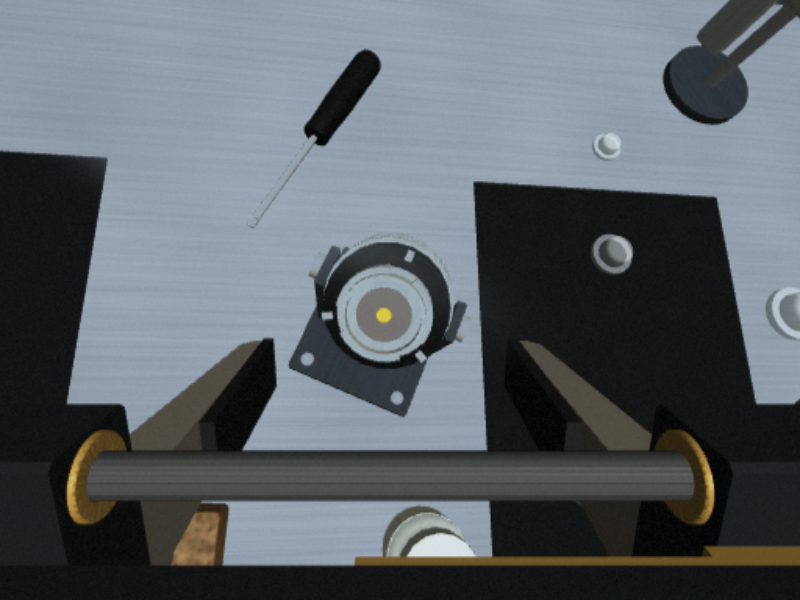

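The view along the axis shows the neck and cell centred near (384,315). The pips are at (409,256), (327,316) and (421,356), and the bracket cheeks at (327,263) and (458,322). Next I'll fit the lamp pose.

Run:
```python
from h import *
from scipy.optimize import least_squares
z=np.load('/tmp/w1.npz');p,d,K,T=z['p'],z['d'].astype(float),z['K'],z['T'];P=cloud(d,K,T)
o0=np.array([.537,-.0635,.13])
def lampR(az,roll):  # axis leaning 30deg to azimuth az
    a=np.array([.5*np.cos(az),.5*np.sin(az),.866]); x=-np.array([np.cos(az),np.sin(az),0]);x-=x@a*a;x/=np.linalg.norm(x)
    return rotax(a,roll)@np.stack([x,np.cross(a,x),a],1)
R0=lampR(np.radians(167),0)
L=(P-o0)@R0; r=np.hypot(L[...,0],L[...,1])
for nm,lo,hi,zz in [('shoulder',.0275,.034,0),('floor',0.004,.018,.011)]:
    m=(r>lo)&(r<hi)&(abs(L[...,2]-zz)<.008)&(d>0); q=P[m]
    for _ in range(3):
        c=q.mean(0);n=np.linalg.svd(q-c,full_matrices=False)[2][2]; n*=np.sign(n[2]); e=(q-c)@n; q=q[abs(e)<2.5*e.std()+1e-4]
    print(nm,len(q),n.round(3),'tilt',np.degrees(np.arccos(n[2])).round(1),'az',np.degrees(np.arctan2(n[1],n[0])).round(1),'std',e.std().round(4),'height along axis at centre',np.round((c-o0)@R0,4))
# shaft: gray rings
def ray(u,v):
    dr=T[:3,:3]@np.array([(u-K[0,2])/K[0,0],-(v-K[1,2])/K[1,1],-1]);return T[:3,3],dr
s=512/800
pip=np.array([(409,256),(327,316),(421,356)])*s
for az in (150,155,160,167):
  R=lampR(np.radians(az),0);print('az',az)
  for (u,v),h in zip(np.r_[pip,[(384*s,315*s)]],[0,0,0,.011]):
    c,dr=ray(u,v); pl=o0+R[:,2]*h; X=c+dr*((pl-c)@R[:,2])/(dr@R[:,2]); l=(X-o0)@R
    print(np.round(X,4),'r',np.hypot(*l[:2]).round(4),'ang',np.degrees(np.arctan2(l[1],l[0])).round(1),l[:2].round(4))
ck=np.array([(327,263),(458,322)])*s
print('cheek pts',[P[int(v),int(u)].round(3) for u,v in ck], 'plate',[P[int(v*s),int(u*s)].round(3) for u,v in [(307,359),(397,398),(293,364),(404,413)]])
print('te az',np.degrees(np.arctan2(-.0677+.0634,.5512-.5375)))
u0,v0=int(384*s),int(315*s);save('c1.png',cv2.resize(p[v0-60:v0+70,u0-65:u0+65],(780,600),interpolation=cv2.INTER_CUBIC))
```

```text
shoulder 1303 [-0.46   0.19   0.867] tilt 29.9 az 157.5 std 0.0007 height along axis at centre [ 0.0057 -0.0015  0.0001]
floor 1302 [-0.466  0.182  0.866] tilt 30.0 az 158.6 std 0.0006 height along axis at centre [0.0002 0.0003 0.0113]
az 150
[ 0.5631 -0.0725  0.1456] r 0.0317 ang 9.5 [0.0313 0.0052]
[ 0.5345 -0.0296  0.119 ] r 0.0358 ang 128.2 [-0.0221  0.0281]
[ 0.5121 -0.0826  0.1231] r 0.0322 ang -115.5 [-0.0139 -0.029 ]
[ 0.5317 -0.0598  0.139 ] r 0.0012 ang 153.5 [-0.0011  0.0006]
az 155
[ 0.563  -0.0725  0.1458] r 0.0317 ang 5.2 [0.0316 0.0029]
[ 0.5342 -0.0296  0.1203] r 0.0354 ang 123.4 [-0.0195  0.0296]
[ 0.5122 -0.0829  0.1218] r 0.0325 ang -120.4 [-0.0165 -0.028 ]
[ 0.5317 -0.0598  0.139 ] r 0.0015 ang 132.9 [-0.001   0.0011]
az 160
[ 0.563  -0.0725  0.1459] r 0.0318 ang 0.8 [0.0318 0.0005]
[ 0.5339 -0.0296  0.1216] r 0.0351 ang 118.5 [-0.0167  0.0308]
[ 0.5124 -0.0831  0.1205] r 0.0329 ang -125.2 [-0.019  -0.0269]
[ 0.5317 -0.0598  0.1391] r 0.0019 ang 118.6 [-0.0009  0.0017]
az 167
[ 0.563  -0.0725  0.1458] r 0.0317 ang -5.2 [ 0.0316 -0.0029]
[ 0.5335 -0.0296  0.1236] r 0.0347 ang 111.5 [-0.0127  0.0322]
[ 0.5126 -0.0835  0.1189] r 0.0334 ang -131.8 [-0.0223 -0.025 ]
[ 0.5316 -0.0598  0.1392] r 0.0025 ang 105.1 [-0.0007  0.0024]
cheek pts [array([ 0.568, -0.028,  0.113]), array([ 0.534, -0.107,  0.114])] plate [array([ 0.523, -0.014,  0.015]), array([ 0.493, -0.084,  0.016]), array([ 0.519, -0.003,  0.013]), array([ 0.481, -0.09 ,  0.011])]
te az -17.42543604030556
```

View pics/c1.png

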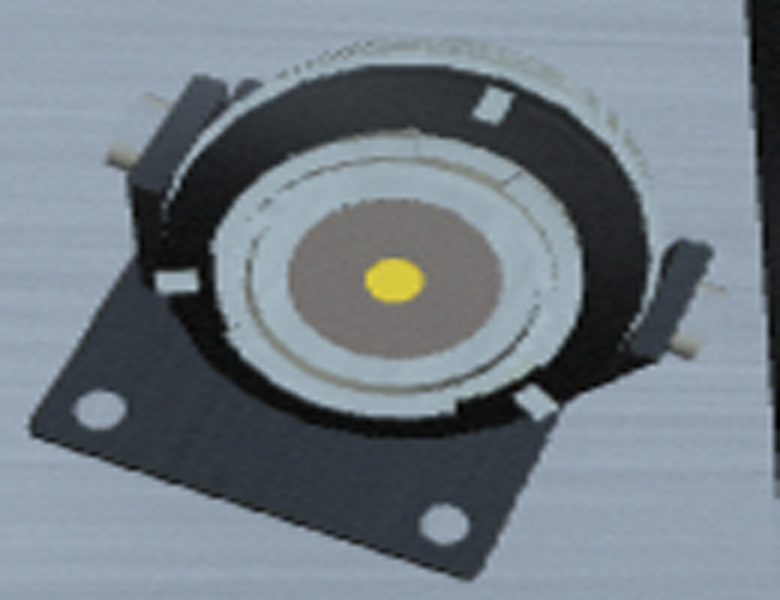

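```bash
cat >> h.py <<'E'
def lampR(az,roll=0):
    a=np.array([.5*np.cos(az),.5*np.sin(az),.75**.5]); x=-np.array([np.cos(az),np.sin(az),0]);x-=x@a*a;x/=np.linalg.norm(x)
    return rotax(a,roll)@np.stack([x,np.cross(a,x),a],1)
def onplane(uv,K,T,pt,n):
    uv=np.atleast_2d(uv).astype(float); D=np.stack([(uv[:,0]-K[0,2])/K[0,0],-(uv[:,1]-K[1,2])/K[1,1],-np.ones(len(uv))],1)@T[:3,:3].T
    return T[:3,3]+D*(((pt-T[:3,3])@n)/(D@n))[:,None]
def proj(X,K,T):
    q=(np.atleast_2d(X)-T[:3,3])@T[:3,:3]; return np.stack([K[0,2]-K[0,0]*q[:,0]/q[:,2],K[1,2]+K[1,1]*q[:,1]/q[:,2]],1)
def blob(mask,seed):  # connected blob nearest the seed pixel -> centroid, contour
    c,_=cv2.findContours(mask.astype(np.uint8),cv2.RETR_EXTERNAL,cv2.CHAIN_APPROX_NONE)
    c=[k for k in c if cv2.contourArea(k)>30]
    return min(c,key=lambda k:np.linalg.norm(k[:,0].mean(0)-seed))
E
python3 - <<'E'
from h import *
z=np.load('/tmp/w1.npz');p,K,T=z['p'],z['K'],z['T']
R=lampR(np.radians(157.3));a=R[:,2];o=np.array([.5366,-.0618,.13])
f=p.astype(int); seed=np.array([384,315])*.64
print('brown px',f[int(seed[1])+10,int(seed[0])+9],'ring',f[int(seed[1]),int(seed[0])+24])
warm=(f[...,0]-f[...,2]>5)
k=blob(warm,seed);e=cv2.fitEllipse(k);print('brown ellipse',np.round(e[0],2),np.round(e[1],1))
X=onplane(e[0],K,T,o+a*.011,a)[0];print('seat',X.round(4),'-> origin',(X-.011*a).round(4))
pip=np.array([(409,256),(327,316),(421,356)])*.64
for u,v in pip:
    l=(onplane((u,v),K,T,o,a)[0]-(X-.011*a))@R;print(np.hypot(*l[:2]).round(4),np.degrees(np.arctan2(l[1],l[0])).round(1))
# predicted circles check
q=np.linspace(0,6.28,80);im=p.copy()
for r,h in[(.0225,.016),(.0202,.016),(.036,0),(.026,.007)]:
    for u,v in proj(X-.011*a+np.stack([r*np.cos(q),r*np.sin(q),0*q+h],1)@R.T,K,T): im[int(round(v)),int(round(u))]=(255,0,0)
u0,v0=int(seed[0]),int(seed[1]);save('c2.png',cv2.resize(im[v0-60:v0+60,u0-65:u0+65],(780,600),interpolation=cv2.INTER_NEAREST))
s=env.sense();Rt=s['tcp_rot'];print('lamp seat in tool',((X-s['ee_pos'])@Rt).round(4))
for deg in range(0,360,30):
    Rv=rotax([0,0,1],np.radians(deg))@frame([0,0,1],[-1,0,0])
    print(deg,[np.round(q,2).tolist() if q is not None else None for q in [solver.inverse_kinematics(np.array([.622,-.285,h]),Rv) for h in(.01,.067)]])
E
```

```text
brown px [114 110 108] ring [159 174 184]
brown ellipse [245.46 200.96] [12.2 14.1]
seat [ 0.5321 -0.0595  0.1398] -> origin [ 0.5371 -0.0616  0.1302]
0.0322 -0.1
0.0333 121.9
0.0339 -120.2
lamp seat in tool [-0.001   0.0638 -0.0037]
0 [[0.54, 0.78, -0.23, 1.61, 0.23, 0.78, -1.36], [0.55, 0.7, -0.25, 1.6, 0.21, 0.87, -1.35]]
30 [[0.68, 0.82, -0.44, 1.6, 0.44, 0.82, -0.99], [0.68, 0.74, -0.44, 1.59, 0.38, 0.9, -0.94]]
60 [[0.73, 0.84, -0.53, 1.6, 0.52, 0.85, -0.52], [0.72, 0.75, -0.5, 1.58, 0.43, 0.92, -0.46]]
90 [[0.8, 0.87, -0.64, 1.59, 0.63, 0.89, -0.07], [0.8, 0.79, -0.64, 1.58, 0.54, 0.96, -0.01]]
120 [[0.92, 0.96, -0.84, 1.58, 0.82, 0.98, 0.33], [0.92, 0.88, -0.85, 1.57, 0.73, 1.04, 0.39]]
150 [[1.0, 1.06, -1.02, 1.58, 0.99, 1.09, 0.76], [1.01, 0.98, -1.04, 1.56, 0.9, 1.14, 0.81]]
180 [[1.1, 1.25, -1.28, 1.57, 1.23, 1.3, 1.19], [1.1, 1.15, -1.29, 1.56, 1.13, 1.32, 1.23]]
210 [[1.11, 1.3, -1.34, 1.57, 1.29, 1.35, 1.7], [1.11, 1.19, -1.34, 1.56, 1.18, 1.36, 1.73]]
240 [[-0.06, 0.86, 0.66, 1.66, -0.65, 0.86, -2.79], [-0.06, 0.77, 0.66, 1.64, -0.56, 0.93, -2.85]]
270 [[0.52, 0.77, -0.2, 1.61, 0.2, 0.77, -2.91], [0.53, 0.7, -0.22, 1.6, 0.18, 0.86, -2.9]]
300 [[0.64, 0.8, -0.38, 1.6, 0.38, 0.81, -2.52], [0.64, 0.73, -0.39, 1.59, 0.33, 0.89, -2.48]]
330 [[0.62, 0.8, -0.35, 1.61, 0.35, 0.8, -1.97], [0.47, 0.69, -0.13, 1.6, 0.11, 0.86, -1.79]]
```

View pics/c2.png

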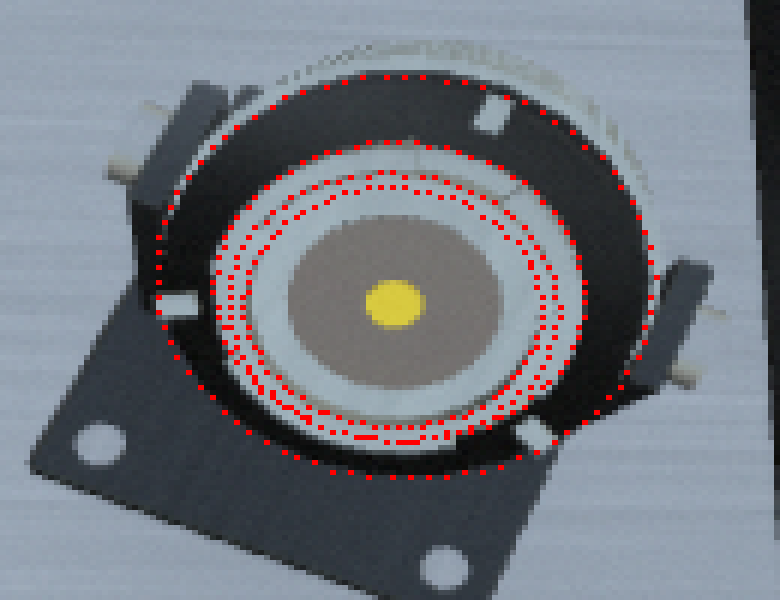

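The overlay matches the neck and shoulder. The pips lie at 0, 121 and 240°, so roll is 0 and the lean azimuth is 157.3°. Next is the lens: look at it, check the size, and grasp the barrel.

Run:
```python
from h import *
Rv=rotax([0,0,1],np.radians(60))@frame([0,0,1],[-1,0,0])
env.reach([.622,-.285,.067],Rv)
p,d,K,T,i=cam('wrist');np.savez('/tmp/w2',p=p,d=d,K=K,T=T);save('w2.png',cv2.resize(p,(800,600)))
seed=proj([.622,-.285,.008],K,T)[0]
g=cv2.cvtColor(p,cv2.COLOR_RGB2GRAY);mp=g[int(seed[1])-45:int(seed[1])+45,int(seed[0])-45:int(seed[0])+45]
th,_=cv2.threshold(mp,0,255,cv2.THRESH_OTSU);k=blob(g>min(th,75),seed);
X=onplane(k[:,0],K,T,np.array([0,0,.006]),np.array([0,0,1.]))
e=cv2.fitEllipse((X[:,:2]*1e4).astype(np.float32));print('otsu',th,'centre',np.round(e[0],0),'diam',np.round(e[1],0),env.sense()['t'])
c=np.array(e[0])*1e-4
if np.hypot(*(c-[.622,-.285]))<.012 and 350<min(e[1]) and max(e[1])<425:
    env.movel([*c,.0105],rate=.12); effector.grasp(12); env.pause(.1)
    s=env.sense();print('width',s['gripper_width'],s['t'],s['wrist_force'])
    env.movel([*c,.07],rate=.25);s=env.sense();print('lifted',s['gripper_width'],s['t'])
    p,d,K,T,i=cam('wrist');np.savez('/tmp/w3',p=p,d=d,K=K,T=T);save('w3.png',cv2.resize(p,(800,600)))
```

```text
otsu 127.0 centre [ 6226. -2858.] diam [379. 389.] 6.15
width 0.026281324394612116 7.875 [-0.44034777  0.217758   -0.85551205]
lifted 0.02640739484450698 8.2667
```

View pics/w3.png

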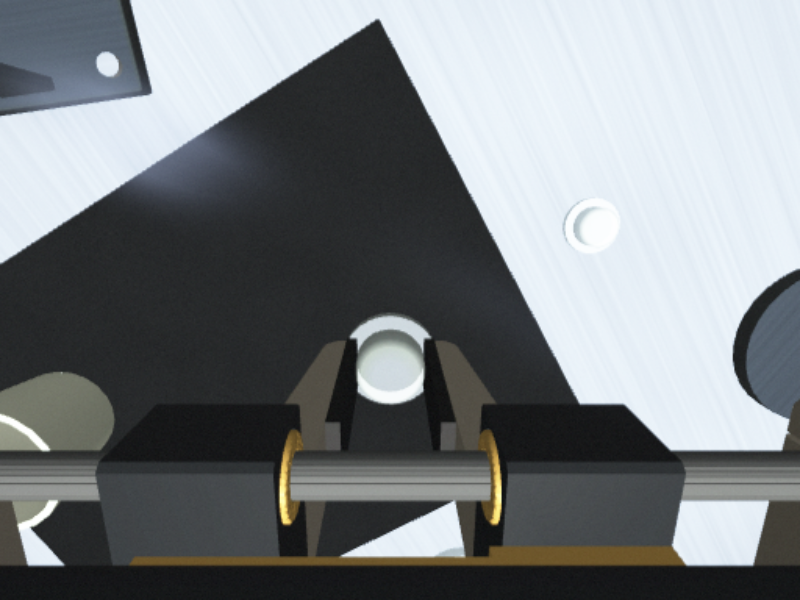

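The lens is held upright between the fingertips. In the picture it is at (390,360), with flange edges at rows 314 and 404. I'll get its offset in the tool from those edges and place it.

```bash
cat > pl.py <<'E'
from h import *
AZ=np.radians(157.3);LR=lampR(AZ);A=LR[:,2];O=np.array([.5371,-.0616,.1300]);SEAT=O+.011*A
E
python3 - <<'E'
from pl import *
z=np.load('/tmp/w3.npz');p,K=z['p'],z['K'];Tc=np.array(viewer.camera_info('wrist')['T_tool_cam'])
col=cv2.cvtColor(p,cv2.COLOR_RGB2GRAY)[190:275,247:253].mean(1).astype(int);print(col.tolist())
for v,y in[(314,.0075),(404,.0015),(359,.0045)]:
    print(v,onplane((390*.64,v*.64),K,Tc,np.array([0,y,0]),np.array([0,1.,0]))[0].round(4))
for deg in (0,10,20,30):
    R=rotax(A,np.radians(deg))@frame(A,[-1,0,0]);print(deg,[np.round(solver.inverse_kinematics(SEAT+A*h,R),2).tolist() for h in(.0085,.05)],R[:,2].round(2))
E
```

```text
[42, 43, 43, 43, 43, 43, 42, 39, 41, 42, 76, 89, 167, 210, 215, 215, 214, 214, 214, 215, 200, 120, 98, 101, 103, 107, 110, 125, 143, 160, 177, 193, 209, 210, 211, 211, 212, 212, 214, 214, 215, 215, 215, 216, 215, 215, 216, 215, 215, 216, 215, 216, 216, 215, 215, 215, 215, 216, 215, 215, 232, 249, 250, 250, 250, 250, 250, 240, 140, 51, 39, 40, 39, 38, 38, 40, 39, 39, 38, 40, 39, 41, 41, 40, 40]
314 [-0.0185  0.0075  0.0004]
404 [0.0183 0.0015 0.0004]
359 [-0.0003  0.0045  0.0004]
0 [[-0.7, 0.21, 0.66, 2.36, 0.62, 0.17, -2.18], [0.07, 0.1, -0.21, 2.33, 0.84, 0.37, -2.4]] [ 0.   -0.98  0.22]
10 [[-0.56, 0.2, 0.5, 2.36, 0.77, 0.2, -2.16], [-0.05, 0.09, -0.09, 2.33, 0.82, 0.36, -2.2]] [ 0.15 -0.94  0.29]
20 [[-0.12, 0.19, 0.02, 2.33, 1.02, 0.28, -2.21], [-0.05, 0.09, -0.09, 2.33, 0.82, 0.36, -2.03]] [ 0.3  -0.88  0.36]
30 [[-0.27, 0.19, 0.18, 2.34, 0.95, 0.25, -1.98], [0.01, 0.09, -0.15, 2.33, 0.83, 0.37, -1.86]] [ 0.44 -0.8   0.41]
```

Run:
```python
from pl import *
R=rotax(A,np.radians(20))@frame(A,[-1,0,0])
t0=SEAT-R@np.array([-.0004,.0075,.0004])
s=env.sense(); env.movel([s['ee_pos'][0],s['ee_pos'][1],.2],rate=.3)
env.reach(t0+.045*A,R)
s=env.sense();f0=np.array(s['wrist_force']);print(s['t'],s['gripper_width'])
env.movel(t0+.009*A,rate=.1)
h=.009
while h>0.0005:
    h-=.001;env.movel(t0+h*A,rate=.05);s=env.sense()
    f=np.array(s['wrist_force'])-f0;e=(np.array(s['ee_pos'])-t0)@LR
    print(round(h,4),'F',((f)@LR).round(2),'err',e.round(4),round(s['t'],2))
    if f@A>6: break
```

```text
10.3833 0.026689672997976633
0.008 F [0.37 0.26 0.39] err [0.0004 0.0001 0.0084] 11.14
0.007 F [ 1.11  0.76 -0.62] err [ 0.0001 -0.      0.0071] 11.39
0.006 F [ 0.91  0.55 -0.47] err [-0.     -0.      0.0059] 11.64
0.005 F [0.38 1.21 0.29] err [-0.     -0.      0.0049] 11.89
0.004 F [ 1.37  0.4  -0.44] err [-0.     -0.      0.0039] 12.14
0.003 F [1.1  0.22 0.61] err [-0.0001 -0.      0.0029] 12.39
0.002 F [ 0.96  0.63 -0.42] err [-0.     0.     0.002] 12.64
0.001 F [ 0.38 -0.11  0.41] err [-0.0001 -0.      0.0009] 12.89
0.0 F [1.06 0.22 1.86] err [0.0001 0.0001 0.0001] 13.14
```

It went in cleanly with no rim contact. I'll release, back off and check.

Run:
```python
from pl import *
effector.release(); s=env.sense();R=np.array(s['tcp_rot'])
env.movel(np.array(s['ee_pos'])+.066*A,rate=.2)
p,d,K,T,i=cam('wrist');np.savez('/tmp/w4',p=p,d=d,K=K,T=T)
print([(np.round((np.array(r['at'])-O)@LR,4).tolist(),round(r['score'],2)) for r in tip_of('wrist','lens')],env.sense()['t'])
im=p.copy();q=np.linspace(0,6.28,100)
for r,h,c in[(.019,.017,(255,0,0)),(.0225,.016,(0,255,0)),(.0135,.027,(255,0,255))]:
    for u,v in proj(O+np.stack([r*np.cos(q),r*np.sin(q),0*q+h],1)@LR.T,K,T): im[int(round(v)),int(round(u))]=c
u,v=proj(SEAT,K,T)[0].astype(int)
a=np.hstack([x[v-50:v+50,u-60:u+60] for x in(p,im)]);save('c4.png',cv2.resize(a,(792,330),interpolation=cv2.INTER_NEAREST))
P=(cloud(d.astype(float),K,T)-O)@LR;r=np.hypot(P[...,0],P[...,1]);m=(r>.0145)&(r<.0185)&(abs(P[...,2]-.017)<.006);print('flange top z',np.percentile(P[m][:,2],[10,50,90]).round(4))
for deg in range(0,360,30):
    Rv=rotax([0,0,1],np.radians(deg))@frame([0,0,1],[-1,0,0])
    print(deg,[np.round(q,2).tolist() if q is not None else None for q in [solver.inverse_kinematics(np.array([.592,.298,h]),Rv) for h in(.01,.075)]])
```

```text
[([0.0008, -0.0004, 0.0151], 0.83), ([0.0974, -0.3622, -0.2081], 0.53), ([0.177, -0.147, -0.2496], 0.52)] 14.775
flange top z [0.0156 0.0167 0.0175]
0 [[-0.07, 0.86, -0.66, 1.65, 0.66, 0.87, -2.57], [-0.03, 0.78, -0.72, 1.63, 0.6, 0.96, -2.53]]
30 [[0.03, 0.93, -0.84, 1.64, 0.82, 0.95, -2.15], [-0.02, 0.79, -0.75, 1.63, 0.62, 0.98, -2.02]]
60 [[-0.0, 0.9, -0.77, 1.64, 0.76, 0.92, -1.59], [-0.07, 0.76, -0.66, 1.63, 0.55, 0.94, -1.45]]
90 [[-0.02, 0.89, -0.74, 1.65, 0.73, 0.91, -1.05], [-0.06, 0.77, -0.68, 1.63, 0.56, 0.95, -0.94]]
120 [[0.03, 0.93, -0.83, 1.64, 0.82, 0.95, -0.58], [0.01, 0.81, -0.79, 1.63, 0.66, 0.99, -0.48]]
150 [[0.07, 0.97, -0.9, 1.64, 0.88, 0.99, -0.09], [0.05, 0.85, -0.87, 1.62, 0.73, 1.03, -0.0]]
180 [[0.15, 1.08, -1.08, 1.63, 1.05, 1.11, 0.34], [0.14, 0.95, -1.06, 1.62, 0.9, 1.13, 0.42]]
210 [[0.24, 1.28, -1.34, 1.63, 1.29, 1.33, 0.77], [0.24, 1.16, -1.34, 1.61, 1.15, 1.34, 0.82]]
240 [[0.24, 1.28, -1.34, 1.63, 1.29, 1.33, 1.29], [0.24, 1.16, -1.34, 1.61, 1.15, 1.34, 1.34]]
270 [[-1.21, 1.07, 1.1, 1.73, -1.09, 1.09, -2.86], [-1.29, 1.12, 1.33, 1.72, -1.15, 1.29, -2.82]]
300 [[-0.82, 0.77, 0.43, 1.71, -0.44, 0.76, -2.79], [-0.82, 0.67, 0.43, 1.69, -0.35, 0.86, -2.85]]
330 [[-0.51, 0.73, -0.01, 1.68, 0.01, 0.73, -2.62], [-0.51, 0.64, -0.01, 1.66, 0.01, 0.83, -2.62]]
```

View pics/c4.png

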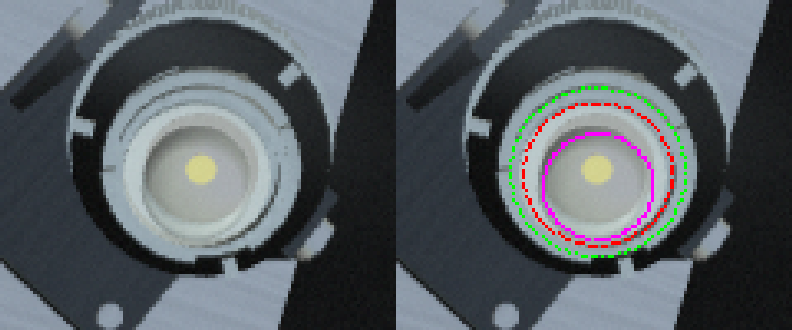

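The lens is seated, with its flange top at about 16.7 mm against 17 expected. On the way to the ring I'll look at the lamp again from orientation 150°, which shows up any camera bias, and then look at the ring.

```bash
cat >> pl.py <<'E'
def tilt(deg): return rotax(A,np.radians(deg))@frame(A,[-1,0,0])
def vert(deg): return rotax([0,0,1],np.radians(deg))@frame([0,0,1],[-1,0,0])
def pips(p,K,T):
    g=cv2.cvtColor(p,cv2.COLOR_RGB2GRAY).astype(float); out=[]
    for k in range(3):
        t=np.radians(120*k); u,v=np.round(proj(O+LR@np.array([.033*np.cos(t),.033*np.sin(t),0]),K,T)[0]).astype(int)
        w=g[v-5:v+6,u-5:u+6]; m=np.clip(w-110,0,None)
        # keep the central blob only
        n,l=cv2.connectedComponents((m>0).astype(np.uint8)); b=l[3:8,3:8]; b=np.bincount(b[b>0],minlength=2).argmax(); m=m*(l==b)
        y,x=np.mgrid[v-5:v+6,u-5:u+6]; out.append(((m*x).sum()/m.sum(),(m*y).sum()/m.sum()))
    X=onplane(out,K,T,O,A); return X,(X-O)@LR
E
python3 - <<'E'
from pl import *
s=env.sense();env.reach(O+.09*A,tilt(150))
p,d,K,T,i=cam('wrist');np.savez('/tmp/w5',p=p,d=d,K=K,T=T);print(env.sense()['t'])
for n in('w1','w4','w5'):
    z=np.load('/tmp/%s.npz'%n);X,L=pips(z['p'],z['K'],z['T'])
    print(n,L[:,:2].round(4).tolist(),'mean',L.mean(0).round(4),np.degrees(np.arctan2(L[:,1],L[:,0])).round(1))
env.reach([.592,.298,.085],vert(120))
p,d,K,T,i=cam('wrist');np.savez('/tmp/w6',p=p,d=d,K=K,T=T);print(env.sense()['t'])
print([(np.round(r['at'],4).tolist(),round(r['score'],2)) for r in tip_of('wrist','retaining_ring')])
u,v=proj([.592,.298,.02],K,T)[0].astype(int);print(u,v)
save('c6.png',cv2.resize(p[v-60:v+60,u-60:u+60],(600,600),interpolation=cv2.INTER_CUBIC))
E
```

```text
16.8
w1 [[0.0326, 0.0002], [-0.0171, 0.0288], [-0.0172, -0.0296]] mean [-0.0006 -0.0002  0.    ] [   0.3  120.8 -120.1]
w4 [[0.0346, -0.0002], [-0.0175, 0.0297], [-0.018, -0.0304]] mean [-0.0003 -0.0003  0.    ] [  -0.4  120.5 -120.6]
w5 [[0.0354, -0.0001], [-0.0175, 0.0301], [-0.0172, -0.0299]] mean [0.0003 0.     0.    ] [  -0.2  120.1 -119.8]
18.25
[([0.5875, 0.2959, 0.0018], 0.66)]
248 199
```

View pics/c6.png

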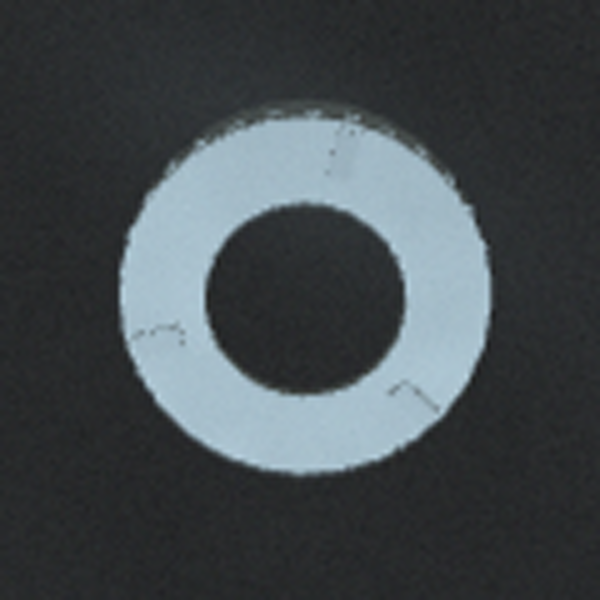

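Run:
```python
from pl import *
z=np.load('/tmp/w6.npz');p,K,T=z['p'],z['K'],z['T'];n=np.array([0,0,1.])
g=cv2.cvtColor(p,cv2.COLOR_RGB2GRAY);print(g[199,222],g[199,248])
c,h=cv2.findContours((g>110).astype(np.uint8),cv2.RETR_CCOMP,cv2.CHAIN_APPROX_NONE)
for k in c:
    if len(k)>60 and abs(k[:,0].mean(0)-[248,199]).max()<12:
        X=onplane(k[:,0],K,T,n*.021,n);e=cv2.fitEllipse((X[:,:2]*1e4).astype(np.float32));print(len(k),np.round(e[0],1),np.round(e[1],1)); 
        if e[1][1]<400: C=np.array(e[0])*1e-4
b=np.array([(342,150),(159,341),(412,402)])/5+[188,139]
X=onplane(b-.4,K,T,n*.0215,n)[:,:2]-C
ang=np.degrees(np.arctan2(X[:,1],X[:,0]));print('bars r',np.hypot(*X.T).round(4),'ang',ang.round(1),'mod120',(ang%120).round(1))
lam=np.median(ang%120)
tx=LR.T@tilt(0)[:,0];th0=np.degrees(np.arctan2(tx[1],tx[0]));print('tool x about lamp at deg0',th0)
# lamp tool angle theta=th0+phi ; ring angle in tool = lam-(180+psi); need theta+lam-180-psi=0 mod120
for phi in range(110,201,10):
    psi=(th0+phi+lam-180)%120; print(phi,[round(psi+120*k,1) for k in range(3)],[np.round(solver.inverse_kinematics(np.array([*C,.0075]),vert(psi+120*k)),2).tolist() for k in (0,1)])
np.savez('/tmp/ring',C=C,lam=lam,th0=th0)
```

```text
188 43
213 [5912.7 2989.6] [610.3 614.6]
112 [5914.6 2987.5] [339.1 339.7]
bars r [0.0263 0.0253 0.0253] ang [ 106.7 -134.4  -14.4] mod120 [106.7 105.6 105.6]
tool x about lamp at deg0 -154.2184493354915
110 [np.float64(1.4), np.float64(121.4), np.float64(241.4)] [[-0.33, 0.76, -0.26, 1.67, 0.26, 0.75, -2.27], [-0.04, 0.88, -0.7, 1.65, 0.7, 0.88, -0.48]]
120 [np.float64(11.4), np.float64(131.4), np.float64(251.4)] [[-0.31, 0.76, -0.3, 1.67, 0.3, 0.76, -2.12], [-0.02, 0.89, -0.74, 1.65, 0.73, 0.9, -0.33]]
130 [np.float64(21.4), np.float64(141.4), np.float64(261.4)] [[-0.28, 0.77, -0.34, 1.67, 0.34, 0.76, -1.98], [-0.0, 0.91, -0.77, 1.65, 0.76, 0.92, -0.17]]
140 [np.float64(31.4), np.float64(151.4), np.float64(271.4)] [[-0.26, 0.78, -0.38, 1.66, 0.38, 0.77, -1.83], [0.02, 0.92, -0.81, 1.64, 0.8, 0.93, -0.02]]
150 [np.float64(41.4), np.float64(161.4), np.float64(281.4)] [[-0.23, 0.79, -0.41, 1.66, 0.42, 0.78, -1.68], [0.04, 0.94, -0.84, 1.64, 0.83, 0.95, 0.13]]
160 [np.float64(51.4), np.float64(171.4), np.float64(291.4)] [[-0.2, 0.8, -0.45, 1.66, 0.45, 0.79, -1.53], [0.05, 0.96, -0.88, 1.64, 0.86, 0.97, 0.29]]
170 [np.float64(61.4), np.float64(181.4), np.float64(301.4)] [[-0.18, 0.81, -0.49, 1.66, 0.49, 0.8, -1.39], [0.07, 0.97, -0.91, 1.64, 0.89, 0.99, 0.45]]
180 [np.float64(71.4), np.float64(191.4), np.float64(311.4)] [[-0.15, 0.82, -0.53, 1.66, 0.53, 0.82, -1.24], [0.09, 0.99, -0.94, 1.64, 0.92, 1.01, 0.6]]
190 [np.float64(81.4), np.float64(201.4), np.float64(321.4)] [[-0.13, 0.83, -0.56, 1.65, 0.56, 0.83, -1.09], [0.1, 1.01, -0.97, 1.64, 0.95, 1.03, 0.76]]
200 [np.float64(91.4), np.float64(211.4), np.float64(331.4)] [[-0.11, 0.84, -0.6, 1.65, 0.6, 0.84, -0.94], [0.12, 1.03, -1.0, 1.64, 0.98, 1.05, 0.92]]
```

The ring's centre and bar angle agree across all three bars (106°, spread about 1°), and the measured sizes are 61 and 34 mm. I'll pick it up and set it over the lens.

Run:
```python
from pl import *
C=np.array([.5914,.2988]);V=vert(161.4)
env.reach([*C,.05],V); env.movel([*C,.008],rate=.12)
effector.grasp(30); s=env.sense();print('w',s['gripper_width'],s['t'])
if s['gripper_width']<.056: raise SystemExit
env.movel([*C,.22],rate=.3)
R=tilt(150); base=O-R@np.array([0,.005,0])
env.reach(base+.05*A,R); s=env.sense();f0=np.array(s['wrist_force']);print('hover',s['t'],s['gripper_width'],s['joint_positions'])
p,d,K,T,i=cam('wrist');np.savez('/tmp/w7',p=p,d=d,K=K,T=T);save('w7.png',cv2.resize(p,(800,600)))
env.movel(base+.020*A,rate=.1);h=.020
while h>.0075:
    h-=.0015;env.movel(base+h*A,rate=.06);s=env.sense();f=(np.array(s['wrist_force'])-f0)@LR
    print(round(h,4),'F',f.round(2),'M',(np.array(s['moment'])@LR).round(2),'err',((np.array(s['ee_pos'])-base)@LR).round(4),round(s['t'],2))
    if f[2]>5 or np.hypot(f[0],f[1])>8: break
```

```text
w 0.061399448977324377 20.0
hover 22.2083 0.0612205177751458 [ 0.72772445  0.21386608 -0.91232617  2.29068841  1.08886011  0.48061415
  0.03447693]
0.0185 F [-0.33  0.15 -0.29] M [ 0.05  0.43 -0.05] err [0.0004 0.0002 0.0189] 22.96
0.017 F [-0.82 -0.15 -0.58] M [ 0.04  0.46 -0.06] err [ 0.0001 -0.0001  0.0171] 23.21
0.0155 F [-0.44 -0.56 -0.57] M [ 0.07  0.43 -0.06] err [-0.0001 -0.      0.0154] 23.46
0.014 F [-0.23 -0.49 -0.63] M [ 0.08  0.43 -0.05] err [-0.0001  0.      0.0139] 23.71
0.0125 F [-1.19 -1.24 -1.17] M [0.07 0.44 0.  ] err [-0.      0.      0.0124] 23.96
0.011 F [ 0.14  0.31 -0.51] M [ 0.07  0.41 -0.04] err [-0.0001 -0.      0.0109] 24.21
0.0095 F [-0.39 -0.04 -0.49] M [ 0.1   0.4  -0.01] err [-0.0001  0.      0.0094] 24.46
0.008 F [-0.86  0.04 -0.19] M [ 0.07  0.45 -0.02] err [-0.     -0.      0.0079] 24.71
0.0065 F [-1.74 -2.32 12.69] M [-0.35  0.72 -0.1 ] err [0.0001 0.0001 0.0071] 24.96
```

The lugs went below the 12 mm land and rest at about 7 mm, so they are in the entry gaps. Now I'll screw the ring down.

```bash
cat > screw.py <<'E'
from pl import *
def screw(th,thend,step,phi0=150,off=.005,mmax=2.5):
    s=env.sense();m0=(np.array(s['moment'])@LR)[2]
    while th<thend:
        th=min(th+step,thend); R=tilt(phi0-th); z=max(.007-.005*th/70,.0019)
        env.movel(O-R@np.array([0,off,0])+z*A,R,rate=.06); s=env.sense()
        f=np.array(s['wrist_force'])@LR;m=np.array(s['moment'])@LR
        # actual tool rotation about the axis
        Rr=tilt(phi0).T@np.array(s['tcp_rot']);ta=np.degrees(np.arctan2(Rr[0,2],Rr[0,0]))
        print(round(th),'act',ta.round(1),'F',f.round(1),'M',m.round(2),'z',round(float((np.array(s['ee_pos'])-O)@A-off)*1e3,2),'w',round(s['gripper_width'],4),'t',round(s['t'],2),'j7',round(s['joint_positions'][6],2))
        if abs(m[2]-m0)>mmax or np.linalg.norm(f)>45: print('stop');break
    return th
E
python3 - <<'E'
from screw import *
effector.grasp(45)
screw(0,70,10)
E
```

```text
10 act 9.8 F [-0.  -0.5  7.5] M [-0.02  0.44 -0.17] z 6.55 w 0.0611 t 25.5 j7 -0.35
20 act 19.8 F [0.2 0.2 7.3] M [-0.04  0.4  -0.15] z 5.83 w 0.0609 t 25.82 j7 -0.52
30 act 29.8 F [-0.4  0.8  6.8] M [ 0.02  0.36 -0.1 ] z 5.12 w 0.0612 t 26.15 j7 -0.7
40 act 39.8 F [-0.5 -0.6  7.3] M [-0.04  0.41 -0.12] z 4.4 w 0.0612 t 26.48 j7 -0.87
50 act 49.8 F [-1.5 -0.6  6.4] M [ 0.02  0.44 -0.09] z 3.68 w 0.0614 t 26.8 j7 -1.05
60 act 59.7 F [-0.   0.2  6.5] M [ 0.05  0.41 -0.07] z 2.9 w 0.0609 t 27.12 j7 -1.22
70 act 69.7 F [-0.6 -0.4  9.2] M [-0.06  0.53 -0.04] z 2.33 w 0.0612 t 27.45 j7 -1.4
```

Run:
```python
from screw import *
screw(70,89,3)
env.pause(.2);s=env.sense();print((np.array(s['moment'])@LR).round(2),s['t'])
```

```text
73 act 72.7 F [-0.3 -0.  10.6] M [-0.06  0.56 -0.03] z 2.31 w 0.061 t 27.7 j7 -1.45
76 act 75.7 F [-0.8 -0.8 11.5] M [-0.13  0.55 -0.12] z 2.3 w 0.0612 t 27.95 j7 -1.5
79 act 78.7 F [-1.5 -0.1 11.7] M [-0.1   0.57 -0.04] z 2.32 w 0.0612 t 28.2 j7 -1.55
82 act 81.7 F [ 0.4 -0.5 12.2] M [-0.13  0.57 -0.03] z 2.33 w 0.061 t 28.45 j7 -1.61
85 act 84.7 F [-0.5 -0.9 10.8] M [-0.23  0.55 -0.08] z 2.3 w 0.0612 t 28.7 j7 -1.66
88 act 87.7 F [-0.3 -0.8 12.5] M [-0.29  0.6  -0.01] z 2.26 w 0.0615 t 28.95 j7 -1.71
89 act 88.6 F [ 0.1 -1.4 10.9] M [-0.37  0.61  0.26] z 2.27 w 0.0613 t 29.2 j7 -1.73
[-0.38  0.63  0.29] 29.4
```

Run:
```python
from screw import *
screw(89,101,2,mmax=.9)
p,d,K,T,i=cam('wrist');np.savez('/tmp/w8',p=p,d=d,K=K,T=T)
```

```text
91 act 90.7 F [ 0.4 -1.7 11. ] M [-0.35  0.6   0.17] z 2.23 w 0.061 t 29.65 j7 -1.76
93 act 92.6 F [ 0.2 -2.1 11.1] M [-0.44  0.62  0.31] z 2.22 w 0.0609 t 29.9 j7 -1.79
95 act 94.6 F [ 0.4 -2.4 11.8] M [-0.52  0.75  0.56] z 2.18 w 0.061 t 30.15 j7 -1.83
97 act 96.4 F [-0.5 -2.5 10.3] M [-0.62  0.73  1.2 ] z 2.18 w 0.0608 t 30.4 j7 -1.86
stop
```

The torque rose steeply to 1.2 N m, so the ring is snug or at the stop. I'll release, back off and verify.

Run:
```python
from pl import *
effector.release(); s=env.sense()
env.movel(np.array(s['ee_pos'])+.075*A,rate=.2)
p,d,K,T,i=cam('wrist');np.savez('/tmp/w9',p=p,d=d,K=K,T=T);print(env.sense()['t'])
P=(cloud(d.astype(float),K,T)-O)@LR;r=np.hypot(P[...,0],P[...,1]);m=(r>.0185)&(r<.029)&(abs(P[...,2]-.02)<.008)
q=P[m];c=q.mean(0);n=np.linalg.svd(q-c,full_matrices=False)[2][2];n*=np.sign(n[2]);print('top z',np.percentile(q[:,2],[10,50,90]).round(4),'normal',n.round(3),'mean xy',c.round(4))
m=(r>.04)&(r<.045);m=(r>.0325)&(r<.0355)&(abs(P[...,2])<.006);print('shoulder z',np.median(P[m][:,2]).round(4),m.sum())
print([(np.round((np.array(x['at'])-O)@LR,4).tolist(),round(x['score'],2)) for x in tip_of('wrist','retaining_ring')])
im=p.copy();t=np.linspace(0,6.28,150)
for rr,h,col in[(.031,.020,(255,0,0)),(.0168,.020,(0,255,0))]:
    for u,v in proj(O+np.stack([rr*np.cos(t),rr*np.sin(t),0*t+h],1)@LR.T,K,T): im[int(round(v)),int(round(u))]=col
for a in(0,120,240):
    X=O+LR@np.array([.026*np.cos(np.radians(a)),.026*np.sin(np.radians(a)),.02]);print(a,proj(X,K,T)[0].round(1))
u,v=proj(O,K,T)[0].astype(int);print(u,v)
save('c9.png',cv2.resize(np.hstack([x[v-50:v+50,u-50:u+50] for x in(p,im)]),(800,400),interpolation=cv2.INTER_CUBIC))
```

```text
31.675
top z [0.0187 0.0196 0.0205] normal [ 0.004 -0.003  1.   ] mean xy [0.0001 0.001  0.0196]
shoulder z -0.0004 447
[([-0.0025, -0.0021, 0.0012], 0.82)]
0 [279.9 196.4]
120 [227.5 179.2]
240 [239.  230.1]
248 195
```

View pics/c9.png

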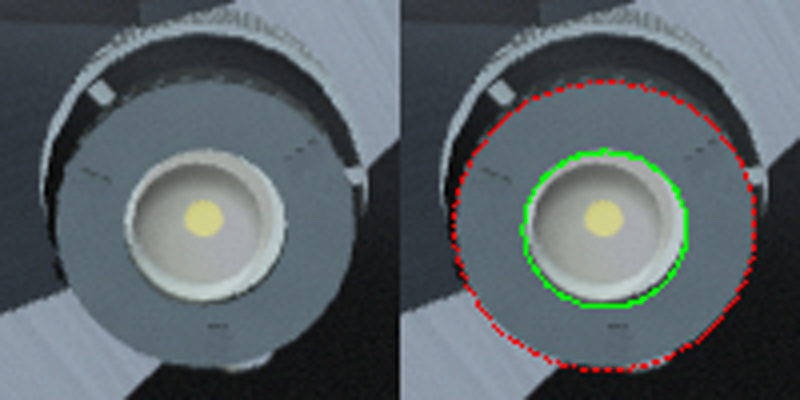

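Run:
```python
from pl import *
z=np.load('/tmp/w9.npz');K,T=z['K'],z['T']
b=np.array([(97,174),(302,150),(218,328)])/4+[198,145]
L=(onplane(b,K,T,O+.0205*A,A)-O)@LR;print(np.hypot(L[:,0],L[:,1]).round(4),np.degrees(np.arctan2(L[:,1],L[:,0])).round(1)%120)
```

```text
[0.0246 0.0261 0.0218] [19.8 29.  26.9]
```

The ring's top face is 20.0 mm above the shoulder and square to it. It is turned about 90°, in the snug-to-stop range. The gripper is open and 75 mm clear, so I'm handing in.

```bash
python3 -c "
from h import *
env.pause(.2);print(env.sense()['t'],env.sense()['gripper_width']);print(workorder.finish_job())"
```

```text
31.925 0.09224103529030156
the job is handed in; nothing more can be done
None
```

The lamp is refitted and handed in at about 32 s of the 61 s allowed; no verdict came back. I set the middle-sized lens, the one on the mat, in the cell and released it. Then I set the ring over it with its lugs in the entry gaps and screwed it down clockwise until the torque rose to about 1.2 N m.

**Last checks:**
- **Lens:** it went in without touching the rim. Before the ring went on, its flange top measured about 16.7 mm above the shoulder; 17 mm was expected.
- **Ring:** its top face measured 20.0 mm above the shoulder, which puts the underside at the 2 mm home height. It was square to within 0.01 rad, and its outline matched the predicted one.
- **Robot:** the gripper is open and 75 mm clear of the lamp. I did not go near the bystanders, but I did not measure them again at the end.

**Checks that disagreed:**
- **Ring position:** the network put the ring origin 2–2.5 mm off axis, which is right at the 2.5 mm limit. The outline and the depth readings put it within about 1 mm, and I went with those.
- **Ring angle:** the ring's bars suggest it turned about 91–100°, and the tool itself turned 96°, against a hard stop at about 92°. I put this down to faint bar edges and lugs that started slightly off the middle of the gaps, so the ring may be at the stop rather than only snug.
- **Contact force:** I could not measure the ring's force on the lens directly; the rise in torque is the only sign that it bears on it.

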